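Fetch the anvil from behind the punches and set up the hand press

ROBOT

A 6-joint arm with a two-finger parallel gripper is mounted at the origin on the work surface. World frame = base frame: x ahead of the robot, y to its left, z up, the work surface at z = 0. Lengths are in mm, angles in rad, forces in N, time in s.
With the tool pointing down it reaches from about 300 to 775 mm from the base axis. Payload 14.6 kg.
Tool frame: the origin (TCP) lies on the centre line of the jaws, within the pads' length; the fingertips stand 8 mm ahead of it and the grasp point (between the pads) lies 11 mm behind it; z points along the fingers, y is the line along which they close (so a half turn about z gives the same grasp; the last joint's range is limited). The gripper opens to 94 mm and grips with 3 to 60 N. Pads are 16 mm wide; open, the fingers measure 119 mm over their backs; the gripper's body (75 mm by 177 mm) begins 78 mm behind the grasp point.
Start: joints at [-1.219, 0.3, 1.521, -0, 1.321, -0.067], TCP at [223.658, -502.461, 213.446] pointing down, gripper open.
Joint ranges: [-3.03, 3.03], [-0.79, 2.21], [0.23, 2.52], [-1.04, 4.18], [0, 3.07], [-2.55, 2.55]. Speed limits (rad/s): [2.22, 2.22, 2.57, 3.14, 3.14, 3.14].

INTERFACE

Orientations are given as [roll, pitch, yaw] about the fixed x, y, z axes, in that order (R = Rz(yaw) Ry(pitch) Rx(roll)).
In Python, from cell import manip gives the robot as it stands.
- The arm moves only by the tool jog_arm, never from a script. Its argument "rows" is one flat list of numbers, 7 for each row, row after row: the shift along the world's x, y, z in cm, then the turn, a rotation vector about the world's x, y, z in rad, then the closure, from 0 (fully open) to 1 (shut). In form: [dx, dy, dz, rx, ry, rz, fingers, dx, dy, dz, rx, ry, rz, fingers, ...]. A call has 1 to 20 rows; each row shifts and turns the commanded pose from where the row before left it; what a row does not reach is not made up. A row lasts 1/12 s, in which the tool goes at most 41.7 mm and 7.16 degrees, less where a joint would pass 70% of its speed; a pose out of reach is approached as far as the arm can. A call with a gripper value outside its range is refused whole. The fingers move at their own pace and stop on an object; "newtons" is the grip in N (left out, the last holds). Time passes only in rows, so rows that do not move let the fingers close. It gives the time, the measured TCP pose, the force, the opening and the grip force at its end, in the units of the state.
- manip.read_state(): the state, without advancing time (a new reading comes with each control period).
- manip.camera(name): name is "scene" or "top" or "wrist"; returns (picture, depth): 480x640x3 uint8, blue, green, red; 480x640 float32, mm along the optical axis (not along the pixel's ray), 0 where there is no reading.
- manip.camera_model(name): a dict with "K" (3x3 intrinsics, pixels), "R" (3x3) and "t" (3): a world point X has camera coordinates R X + t. Camera axes: x right, y down, z forward; pixel columns grow to the right and rows downward; lengths in mm; the calibration is good to about 2 mm. A picture is of the moment at which its call begins: read the wrist's pose just before it. camera_model takes no time and is no camera call; for the wrist camera it gives the pose at the moment of the call.
- manip.sign_off(): hands the job in; it is judged then, once.
The state is a dict: "clock": time; "joints": joint angles; "qd": joint speeds; "effort": joint torques, N m; "eef_pos": TCP position; "eef_rot": TCP orientation; "wrist_force": force on the tool from outside, world axes, zero at the start; "moment": the same for the moment, N m; "finger_gap": finger opening in mm; "finger_force": force on a finger pad.
Only numpy, scipy, OpenCV 4.12 (cv2) and the standard library are available. Lean on these libraries where they do the work, as an engineer would, in place of code of your own. Each camera call takes 0.05 s, during which the arm holds its last target. There are 200 camera calls.

TASK

Set up the little hand press with the low anvil that has a hole in its top, which stands in the middle of the tool board's back row behind the three tall punches. First clear all three punches out of the way, standing them upright together in the empty tray, then let the anvil down into the funnel mouth of the press's die pot so that it drops fully home. Finally stand each punch back upright on the very ring it came from, without toppling anything, and leave the other two low dies where they are.

Things in the scene. Friction and masses are not known exactly. Their poses are not given: they have to be found in the camera images.
- press: Hand press, fixed. Origin on the bench under the axis of its die pot, z up, +x to its column. Pot: steel cup open above, rim 71 mm over the bench, 59 mm outside, mouth 51 mm inside, a steep funnel over its top 15 mm into a round well 36 mm wide with its floor 39 mm over the bench. Ram at x 109 to 147 mm from z 108 up; head from x 95 mm, z 184 mm up.
- tool_board: Wooden board 130 (x) by 180 (y) mm, 18 thick, fixed. Origin: centre of its underside, on the bench, z up, -x side towards the robot. On its flat top six dark rings 39 mm wide, a tool standing on each within 3 mm of the middle: front row (tall punches) at x -22 mm, back row (low dies) at x +22 mm, at y -46, 0, +46 mm.
- tray: Empty flat aluminium tray with a dark liner, fixed, 160 (x) by 220 (y) mm outside, wall 3 mm thick and 18 mm high, inner floor 3 mm above the bench. Origin: centre of its underside, on the bench, z up. It and the tool board change places between starts.
- square_punch: Tall steel punch, upright, 104 mm high, 0.3 to 0.45 kg: round foot 34 mm wide, 10 high, collar 29 wide to 16 mm, then the shank. Origin: centre of the foot's underside, z up. In the board's front row, on a ring drawn afresh. Square shank 24 by 24 mm up to its flat top, sides along its x and y axes, within 9 degrees of the board's.
- ball_punch: Tall steel punch, upright, 104 mm high, 0.3 to 0.45 kg: round foot 34 mm wide, 10 high, collar 29 wide to 16 mm, then the shank. Origin: centre of the foot's underside, z up. In the board's front row, on a ring drawn afresh. Round shank 24 mm across from 16 to 82 mm, and a ball 22 mm across on a neck at its top.
- pin_punch: Tall steel punch, upright, 104 mm high, 0.3 to 0.45 kg: round foot 34 mm wide, 10 high, collar 29 wide to 16 mm, then the shank. Origin: centre of the foot's underside, z up. In the board's front row, on a ring drawn afresh. Round shank 24 mm across from 16 to 80 mm, then a cone to a pin 9 mm across that ends at 104 mm.
- bored_anvil: The wanted anvil: low round steel cylinder 30 mm across, 44 mm high, foot bevelled to 24 mm over its lowest 5 mm, with a 17 mm hole in the middle of its flat top; about 0.18 kg. Origin: centre of its underside, z up. Stands on the middle ring of the board's back row. Fully home in the die pot its underside is 39 mm and its top 83 mm above the bench.
- square_die: Low square steel die, 28 by 28 mm, 30 mm high, on one end ring of the board's back row; to be left alone. Origin at the centre of its underside, z up.
- dome_die: Low round steel die with a domed top, 30 mm across, 37 mm high, on the other end ring of the board's back row; to be left alone. Origin at the centre of its underside, z up.

How it is judged (in metres and radians):
On the way, in this order (a step that is already met when the one before it is completed fails the run):
1. all three tall punches stand upright in the tray together (x of square_punch in the frame of tray between -0.065 and 0.065 m and y of square_punch in the frame of tray between -0.095 and 0.095 m and z of each of square_punch, ball_punch, pin_punch in the frame of tray below 0.012 m and angle between each of square_punch, ball_punch, pin_punch's own z axis and vertical below 0.2 rad and x of ball_punch in the frame of tray between -0.065 and 0.065 m and y of ball_punch in the frame of tray between -0.095 and 0.095 m and x of pin_punch in the frame of tray between -0.065 and 0.065 m and y of pin_punch in the frame of tray between -0.095 and 0.095 m), for 0.2 s.
2. the bored anvil sits fully home in the die pot (horizontal distance between bored_anvil and press below 0.006 m and z of bored_anvil in the frame of press below 0.043 m and angle between bored_anvil's own z axis and vertical below 0.12 rad), for 0.2 s.
At the end, for the whole second after the job is handed in: Bored anvil in the die pot: within 6 mm of its axis, underside within 4 mm of its floor, upright to 7 degrees. Each punch within 14 mm of its starting spot, upright to 6 degrees. Square and dome die within 15 mm of their spots, upright. All released and at rest (all of step 2 and linear speed of each of bored_anvil, square_punch, ball_punch, pin_punch below 0.02 m/s and distance of each of square_punch, ball_punch, pin_punch from where it was at the start of the episode below 0.014 m and angle between each of square_punch, ball_punch, pin_punch, square_die, dome_die's own z axis and vertical below 0.1 rad and distance of each of square_die, dome_die from where it was at the start of the episode below 0.015 m); the robot touches nothing.
It fails at once if a punch, the anvil or a low die is toppled (tilts more than 40 degrees) (angle between any of square_punch, ball_punch, pin_punch, square_die, dome_die, bored_anvil's own z axis and vertical above 0.7 rad).
It fails at once if one of the other two low dies is moved more than 20 mm (distance of any of square_die, dome_die from where it was at the start of the episode above 0.02 m).
It also fails if it takes over 128 s, if anything falls off the work surface, if the arm or the gripper's body presses on something with over 40 N, if the wrist force passes 120 N, or if a joint passes its speed limit or range.

## Working session

There is one attempt and no reset: what is moved stays moved. The work goes in short steps, Python scripts to look and compute and a tool call to move; the robot and the scene stay as the last step left them, time stands still between calls to the robot, and variables do not carry over. Pictures are saved under pics/ and viewed, at most 14 in all, crops included, and the job is handed in when it is done.

Besides the shell and the picture viewer there is one more tool, called after ">>>" as name(argument=value, ...), one argument or row to a line, values as JSON. jog_arm: Moves the arm, as the interface text tells. Its arguments: {"type":"object","properties":{"rows":{"type":"array"},"newtons":{"type":"number"}},"required":["rows"]}

```bash
ls; mkdir -p pics
python3 - <<'E'
from cell import manip
import cv2,numpy as np
for n in ["top","scene"]:
    p,d=manip.camera(n); cv2.imwrite(f"pics/{n}0.png",p); np.save(f"{n}0.npy",d)
    m=manip.camera_model(n); print(n,m)
s=manip.read_state(); print(s)
E
```

```text
pics
top {'K': array([[448.48446045,   0.        , 319.91635302],
       [  0.        , 448.48446045, 243.03651307],
       [  0.        ,   0.        ,   1.        ]]), 'R': array([[-0.02373187, -0.99970134,  0.00583392],
       [-0.99206852,  0.02282934, -0.12360776],
       [ 0.12343766, -0.00872109, -0.99231401]]), 't': array([-11.40446566, 539.20133125, 821.56987365])}
scene {'K': array([[536.12348433,   0.        , 315.66394662],
       [  0.        , 536.12348433, 235.48664606],
       [  0.        ,   0.        ,   1.        ]]), 'R': array([[ 0.46241649,  0.88666049,  0.0020387 ],
       [ 0.6429598 , -0.33373519, -0.68936458],
       [-0.61055195,  0.32008435, -0.72441171]]), 't': array([-245.42586615, -286.0818812 , 1498.3732827 ])}
{'clock': 0.1, 'joints': array([-1.21862977e+00,  3.00387116e-01,  1.52147329e+00,  5.45155092e-06,
        1.32073077e+00, -6.66111853e-02]), 'qd': array([-0.00144027,  0.00016565, -0.00230864,  0.0014861 ,  0.00145778,
       -0.00022696]), 'effort': array([ 1.90742452e-03, -5.32644475e+01, -3.53282869e+01,  7.10036047e-02,
        2.34694546e-02, -7.31724595e-05]), 'eef_pos': array([ 223.57231169, -502.27191102,  212.97800206]), 'eef_rot': array([-3.14059670e+00, -7.17320958e-05,  4.18776350e-01]), 'wrist_force': array([-0.22752484,  0.53752084,  0.04808955]), 'moment': array([ 0.03128805,  0.01941392, -0.02357699]), 'finger_force': 0.0, 'finger_gap': 94.11358967979362}
```

View pics/top0.png

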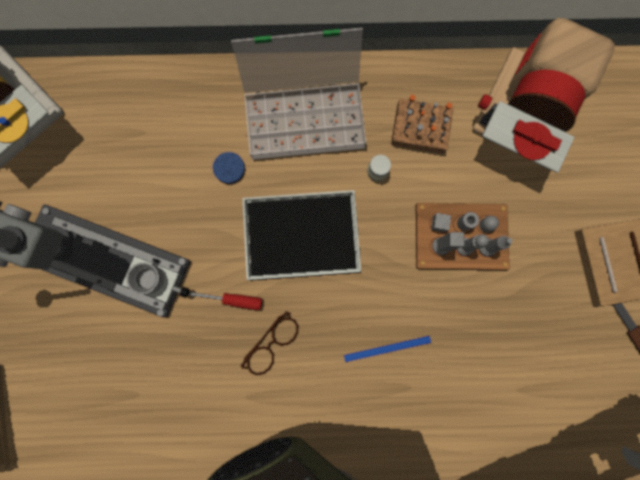

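View pics/scene0.png

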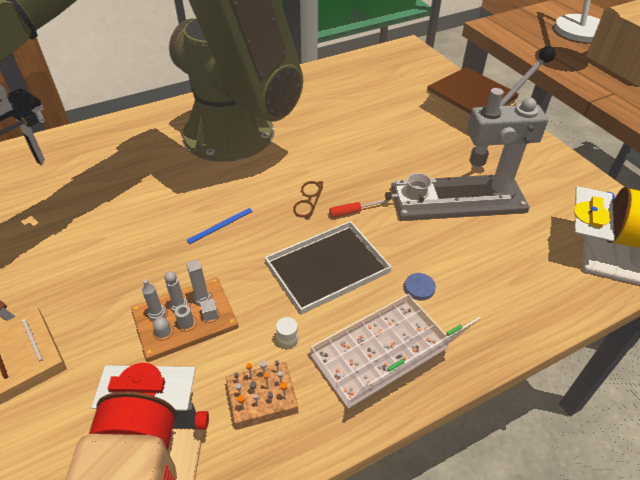

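The top view shows the pot mouth at about (148,280), the tray centred at (301,235) and the board centred at (462,236). The punches along the board's front row are square, ball, pin from left to right. Behind them are the square die, bored anvil (470,221) and dome die.

```bash
cat > h.py <<'E'
from cell import manip
import cv2,numpy as np
def ray(m,uv,z):
    "pixels uv (n,2) onto plane z -> world (n,3)"
    R,t=m["R"],m["t"]; c=-R.T@t
    uv=np.atleast_2d(uv).astype(float)
    d=np.c_[uv,np.ones(len(uv))]@np.linalg.inv(m["K"]).T@R
    return c+d*((z-c[2])/d[:,2])[:,None]
def cloud(m,d):
    v,u=np.mgrid[:480,:640]
    p=np.c_[u.ravel(),v.ravel(),np.ones(u.size)]@np.linalg.inv(m["K"]).T*d.reshape(-1,1)
    return ((p-m["t"])@m["R"]).reshape(480,640,3)
def proj(m,X):
    q=(np.atleast_2d(X)@m["R"].T+m["t"])@m["K"].T; return q[:,:2]/q[:,2:]
E
python3 - <<'E'
from h import *
m=manip.camera_model("top"); d=np.load("top0.npy"); P=cloud(m,d); img=cv2.imread("pics/top0.png")
Z=P[...,2]
def box(name,mask,z):
    c=max(cv2.findContours(mask.astype(np.uint8),0,2)[0],key=cv2.contourArea)
    w=ray(m,cv2.convexHull(c)[:,0],z)[:,:2].astype(np.float32)
    print(name,cv2.minAreaRect(w))
print("bench z",np.median(Z[380:400,280:330]), "tray floor",np.median(Z[225:245,280:320]))
r=np.zeros((480,640),bool); r[180:290,400:525]=1
hsv=cv2.cvtColor(img,cv2.COLOR_BGR2HSV)
print("board z",np.median(Z[255:262,430:490]),hsv[262,440],hsv[300,470],hsv[200,250],hsv[290,290])
box("board",r&(Z>11),18)
r[:]=0; r[180:290,230:370]=1
box("tray in dark",r&(hsv[...,2]<60),3)
box("tray z",r&(Z>9),18)
r[:]=0; r[250:315,115:185]=1
M=r&(Z>62)&(Z<80)
c=max(cv2.findContours(M.astype(np.uint8),0,2)[0],key=cv2.contourArea)
w=ray(m,c[:,0],71)[:,:2].astype(np.float32); print("pot",cv2.minEnclosingCircle(w),cv2.fitEllipse(w))
for lo,hi in[(95,115),(50,70),(40,52)]:
    print(lo,[ (k[3].round(),P[int(y),int(x)].round()) for k in [] for x,y in []])
E
```

```text
bench z -0.10134698135969267 tray floor 3.271285164498427
board z 17.64267710252716 [ 14 149 142] [ 16 116 138] [ 30  21 111] [ 17 118 156]
board ((548.3080444335938, -303.628662109375), (186.26702880859375, 129.80694580078125), 88.14395141601562)
tray in dark ((561.2194213867188, 13.927238464355469), (146.9171142578125, 206.17193603515625), 2.847374439239502)
tray z ((559.1154174804688, 13.496810913085938), (161.94960021972656, 219.9063262939453), 2.8135673999786377)
pot ((477.4399108886719, 298.75848388671875), 28.849987030029297) ((477.5115051269531, 298.7127990722656), (56.150794982910156, 56.40227508544922), 37.950923919677734)
95 []
50 []
40 []
```

>>> jog_arm(
  rows=[2.7,2,1.2,0,0,0.112,0.4,2.7,2,1.2,0,0,0.112,0.4,2.7,2,1.2,0,0,0.112,0.4,2.7,2,1.2,0,0,0.112,0.4,2.7,2,1.2,0,0,0.112,0.4,2.7,2,1.2,0,0,0.112,0.4,2.7,2,1.2,0,0,0.112,0.4,2.7,2,1.2,0,0,0.112,0.4,2.7,2,1.2,0,0,0.112,0.4,2.7,2,1.2,0,0,0.112,0.4,0,0,0,0,0,0,0.4,0,0,0,0,0,0,0.4],
)

```text
clock: 1.1
eef_pos: [494.5, -301.5, 333.2]
eef_rot: [-3.141, -0.0, 1.541]
wrist_force: [0.7, -0.7, -0.6]
finger_gap: 56.3
finger_force: 0.0
```

Run:
```python
from h import *
s=manip.read_state(); print(s["eef_pos"],s["eef_rot"],s["finger_gap"],s["clock"])
m=manip.camera_model("wrist"); print(m["K"],-m["R"].T@m["t"],m["R"])
p,d=manip.camera("wrist"); cv2.imwrite("pics/w1.png",p); np.savez("w1.npz",d=d,**m)
```

```text
[ 494.54070535 -301.51783519  333.19640634] [-3.14135472e+00 -7.15102629e-05  1.54073931e+00] 56.309188106200004 1.1
[[426.58314057   0.         313.89132347]
 [  0.         426.58314057 240.10536324]
 [  0.           0.           1.        ]] [ 497.14862896 -216.58114981  503.53294828] [[ 9.99575194e-01 -2.91444719e-02 -1.77986795e-04]
 [-2.78660294e-02 -9.57481741e-01  2.87144910e-01]
 [-8.53910585e-03 -2.87017969e-01 -9.57887138e-01]]
```

View pics/w1.png

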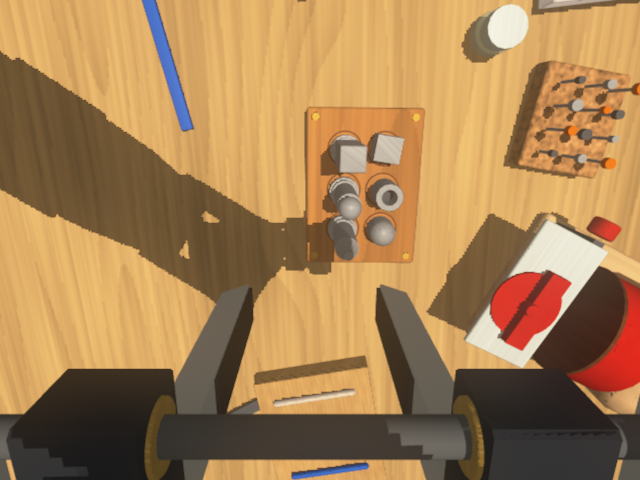

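The wrist view has the board's corners at about (308,108), (424,108), (413,262) and (305,262). The punch tops are square (352,158), ball (348,207) and pin (347,250), and the anvil's hole is at (388,197).

```bash
cat > meas.py <<'E'
from h import *
def tops(m,d,img):
    P=cloud(m,d); Z=P[...,2]; X,Y=P[...,0],P[...,1]
    k=(X>460)&(X<640)&(Y>-410)&(Y<-200)&(d>0)
    # board outline on its top plane
    hsv=cv2.cvtColor(img,cv2.COLOR_BGR2HSV)
    b=(k&(Z>12)).astype(np.uint8); c=max(cv2.findContours(b,0,2)[0],key=cv2.contourArea)
    print("board",cv2.minAreaRect(ray(m,cv2.convexHull(c)[:,0],18)[:,:2].astype(np.float32)), "z",np.median(Z[k&(Z>12)&(Z<24)]))
    for n,lo,hi,pz in [("punch tops",103,130,None),("shank ends",92,104,None),("low",44,70,None)]:
        q=(k&(Z>lo)&(Z<hi)).astype(np.uint8)
        N,l,s,ce=cv2.connectedComponentsWithStats(q)
        for i in range(1,N):
            if s[i,4]<15: continue
            p=P[l==i]; r=cv2.minAreaRect(p[:,:2].astype(np.float32))
            print(n,s[i,4],ce[i].round(),"med",np.median(p,0).round(1),"rect",np.round(r[0],1),np.round(r[1],1),round(r[2],1))
E
python3 - <<'E'
from meas import *
f=np.load("w1.npz"); m={k:f[k] for k in "KRt"}
tops(m,f["d"],cv2.imread("pics/w1.png"))
c=np.array([[308,108],[424,108],[413,262],[305,262]]); print(ray(m,c,18).round(1))
for n,uv,z in [("sq",(352,158),122),("ball",(348,207),111),("pin",(347,248),122),("anv",(389,196),62),("sqd",(389,149),48),("dome",(381,230),50)]: print(n,ray(m,uv,z).round(1))
E
```

```text
board ((568.390869140625, -571.15185546875), (298.6316833496094, 765.0001220703125), 88.34044647216797) z 17.223283507273855
punch tops 780 [352. 158.] med [ 529.7 -256.7  121. ] rect [ 530.2 -257.2] [23.5 24.1] 88.3
punch tops 424 [349. 208.] med [ 527.3 -302.2  117.9] rect [ 527.9 -303.4] [21.  20.4] 65.2
punch tops 199 [347. 251.] med [ 525.  -345.6  110.2] rect [ 525.1 -346.5] [15.  13.3] 10.1
shank ends 39 [346. 147.] med [ 523.  -245.9  101.2] rect [ 526.7 -247.5] [25.8 11. ] 29.5
shank ends 123 [346. 198.] med [ 523.9 -295.7   99. ] rect [ 525.9 -299. ] [23.8 13.5] 23.0
shank ends 294 [346. 245.] med [ 523.7 -342.5   99.4] rect [ 525.8 -347.6] [23.1 23.2] 1.2
low 727 [388. 149.] med [ 573.7 -255.8   47.1] rect [ 573.9 -256.2] [27.9 28.3] 79.0
low 56 [341. 148.] med [ 518.5 -248.5   59.3] rect [ 524.6 -251. ] [31.8 15.4] 41.4
low 568 [388. 196.] med [ 572.7 -304.    60.7] rect [ 573.3 -304.6] [28.9 29.1] 46.8
low 90 [342. 189.] med [ 523.9 -293.7   56.5] rect [ 524.9 -296.9] [22.9  8.8] 22.7
low 459 [382. 234.] med [ 568.9 -347.3   50.7] rect [ 569.4 -348.9] [26.9 26.6] 75.2
low 136 [342. 229.] med [ 523.3 -337.6   58.1] rect [ 523.9 -341.3] [23.6 10.5] 13.4
[[ 490.8 -212.    18. ]
 [ 616.9 -215.7   18. ]
 [ 611.6 -393.1   18. ]
 [ 481.3 -389.3   18. ]]
sq [[ 529.6 -256.2  122. ]]
ball [[ 526.6 -302.7  111. ]]
pin [[ 524.6 -339.5  122. ]]
anv [[ 573.3 -302.9   62. ]]
sqd [[ 574.7 -255.8   48. ]]
dome [[ 567.4 -343.    50. ]]
```

>>> jog_arm(
  rows=[0.6,0.75,-2.9,0,0,0,0.45,0.6,0.75,-2.9,0,0,0,0.45,0.6,0.75,-2.9,0,0,0,0.45,0.6,0.75,-2.9,0,0,0,0.45,0.6,0.75,-2.9,0,0,0,0.45,0.6,0.75,-2.9,0,0,0,0.45,0,0,-1.6,0,0,0,0.45,0,0,-1.6,0,0,0,0.45,0,0,-1.6,0,0,0,0.45,0,0,-1.6,0,0,0,0.45,0,0,-1.6,0,0,0,0.45,0,0,0,0,0,0,0.45,0,0,0,0,0,0,0.45],
  newtons=35,
)

```text
clock: 2.23
eef_pos: [528.6, -258.1, 78.9]
eef_rot: [-3.14, -0.001, 1.537]
wrist_force: [-0.2, 1.3, 0.9]
finger_gap: 51.9
finger_force: 0.0
```

>>> jog_arm(
  rows=[0.1,0.1,-0.15,0,0,0,0.6,0,0,0,0,0,0,0.7,0,0,0,0,0,0,0.8,0,0,0,0,0,0,0.85,0,0,0,0,0,0,0.9,0,0,0,0,0,0,0.9,0,0,0,0,0,0,0.9,0,0,0,0,0,0,0.9],
)

```text
clock: 2.9
eef_pos: [530.8, -256.6, 78.4]
eef_rot: [3.141, 0.0, 1.539]
wrist_force: [-2.1, 1.2, 5.6]
finger_gap: 23.6
finger_force: 35.0
```

>>> jog_arm(
  rows=[0,0,1,0,0,0,0.9,0,0,2.5,0,0,0,0.9,0,0,3.5,0,0,0,0.9,0,0,3.5,0,0,0,0.9,0.15,1.6,1.5,0,0,0,0.9,0.3,3,0,0,0,0,0.9,0.3,3.5,0,0,0,0,0.9,0.3,3.5,0,0,0,0,0.9,0.3,3.5,0,0,0,0,0.9,0.3,3.5,0,0,0,0,0.9,0.3,3.5,0,0,0,0,0.9,0.3,3.5,0,0,0,0,0.9,0.15,3,0,0,0,0,0.9,0.1,2,0,0,0,0,0.9,0.05,1,-1,0,0,0,0.9,0,0,-3,0,0,0,0.9,0,0,-3,0,0,0,0.9,0,0,-3,0,0,0,0.9,0,0,-1.5,0,0,0,0.9,0,0,-0.5,0,0,0,0.9],
)

```text
clock: 4.57
eef_pos: [554.4, 58.9, 74.5]
eef_rot: [-3.136, 0.0, 1.538]
wrist_force: [-0.4, 1.5, -3.4]
finger_gap: 24.0
finger_force: 35.0
```

>>> jog_arm(
  rows=[0,0,0,0,0,0,0.9],
)

```text
clock: 4.65
eef_pos: [555.4, 59.1, 76.6]
eef_rot: [-3.139, 0.0, 1.538]
wrist_force: [-0.3, -0.7, -3.2]
finger_gap: 24.0
finger_force: 35.0
```

>>> jog_arm(
  rows=[0,0,-0.5,0,0,0,0.9,0,0,-0.4,0,0,0,0.9,0,0,-0.2,0,0,0,0.9,0,0,0,0,0,0,0.9,0,0,-0.1,0,0,0,0.9,0,0,0,0,0,0,0.9],
)

```text
clock: 5.15
eef_pos: [556.3, 59.5, 66.2]
eef_rot: [3.141, -0.0, 1.539]
wrist_force: [0.3, -0.4, -2.5]
finger_gap: 23.3
finger_force: 35.0
```

>>> jog_arm(
  rows=[0,0,-0.2,0,0,0,0.9,0,0,-0.1,0,0,0,0.9,0,0,0,0,0,0,0.9],
)

```text
clock: 5.4
eef_pos: [556.3, 59.6, 63.4]
eef_rot: [3.141, -0.0, 1.539]
wrist_force: [-1.4, -0.0, 3.8]
finger_gap: 23.8
finger_force: 35.0
```

>>> jog_arm(
  rows=[0,0,0,0,0,0,0.7,0,0,0,0,0,0,0.5,0,0,0,0,0,0,0.45,0,0,2,0,0,0,0.45,0,0,3,0,0,0,0.45,0,0,3,0,0,0,0.45,-0.1,-1.6,2,0,0,0,0.45,-0.3,-3.6,0,0,0,0,0.45,-0.3,-3.8,0,0,0,0,0.45,-0.3,-3.8,0,0,0,0,0.45,-0.3,-3.8,0,0,0,0,0.45,-0.3,-3.8,0,0,0,0,0.45,-0.3,-3.8,0,0,0,0,0.45,-0.3,-3.8,0,0,0,0,0.45,-0.3,-3.8,0,0,0,0,0.45,-0.2,-3,0,0,0,0,0.45,-0.1,-1,0,0,0,0,0.45,0,-0.3,0,0,0,0,0.45,0,0,0,0,0,0,0.45],
)

```text
clock: 6.98
eef_pos: [528.1, -301.3, 162.7]
eef_rot: [-3.141, -0.0, 1.538]
wrist_force: [0.8, -0.1, -0.1]
finger_gap: 51.6
finger_force: 0.0
```

>>> jog_arm(
  rows=[0,-0.1,-2,0,0,0,0.45,0,0,-2.5,0,0,0,0.45,0,0,-2,0,0,0,0.45,0,0,-1.2,0,0,0,0.45,0,0,-0.7,0,0,0,0.45,0,0,0,0,0,0,0.6,0,0,0,0,0,0,0.7,0,0,0,0,0,0,0.8,0,0,0,0,0,0,0.9,0,0,0,0,0,0,0.9,0,0,0,0,0,0,0.9,0,0,0,0,0,0,0.9],
)

```text
clock: 7.98
eef_pos: [528.5, -302.7, 79.9]
eef_rot: [3.14, 0.001, 1.539]
wrist_force: [-0.6, 1.9, 6.4]
finger_gap: 23.6
finger_force: 35.0
```

>>> jog_arm(
  rows=[0,0,1,0,0,0,0.9,0,0,2.5,0,0,0,0.9,0,0,3.5,0,0,0,0.9,0,0,3.5,0,0,0,0.9,0.2,1.6,1.5,0,0,0,0.9,0.3,3,0,0,0,0,0.9,0.3,3.5,0,0,0,0,0.9,0.3,3.5,0,0,0,0,0.9,0.3,3.5,0,0,0,0,0.9,0.3,3.5,0,0,0,0,0.9,0.3,3.5,0,0,0,0,0.9,0.3,3.5,0,0,0,0,0.9,0.2,2.5,0,0,0,0,0.9,0.2,1.5,0,0,0,0,0.9,0.1,0.8,-1,0,0,0,0.9,0,0,-3,0,0,0,0.9,0,0,-3,0,0,0,0.9,0,0,-3,0,0,0,0.9,0,0,-1.5,0,0,0,0.9,0,0,-1,0,0,0,0.9],
)

```text
clock: 9.65
eef_pos: [554.9, 1.0, 71.2]
eef_rot: [-3.138, -0.0, 1.538]
wrist_force: [1.0, 0.1, -3.6]
finger_gap: 23.4
finger_force: 35.0
```

>>> jog_arm(
  rows=[0,0,-0.3,0,0,0,0.9,0,0,0,0,0,0,0.9,0,0,0,0,0,0,0.9],
)

```text
clock: 9.9
eef_pos: [556.7, 1.3, 71.9]
eef_rot: [3.14, 0.0, 1.539]
wrist_force: [-0.5, 0.8, -3.1]
finger_gap: 23.6
finger_force: 35.0
```

>>> jog_arm(
  rows=[0,0,-0.4,0,0,0,0.9,0,0,-0.2,0,0,0,0.9,0,0,-0.1,0,0,0,0.9,0,0,0,0,0,0,0.9],
)

```text
clock: 10.23
eef_pos: [556.5, 1.5, 64.9]
eef_rot: [3.14, 0.0, 1.539]
wrist_force: [-2.0, -0.6, 4.1]
finger_gap: 23.5
finger_force: 35.0
```

>>> jog_arm(
  rows=[0,0,0,0,0,0,0.7,0,0,0,0,0,0,0.5,0,0,0,0,0,0,0.45,0,0,2,0,0,0,0.45,0,0,3,0,0,0,0.45,0,0,3,0,0,0,0.45,-0.2,-1.6,2,0,0,0,0.45,-0.3,-3.5,0,0,0,0,0.45,-0.3,-3.7,0,0,0,0,0.45,-0.3,-3.7,0,0,0,0,0.45,-0.3,-3.7,0,0,0,0,0.45,-0.3,-3.7,0,0,0,0,0.45,-0.3,-3.7,0,0,0,0,0.45,-0.3,-3.7,0,0,0,0,0.45,-0.3,-3.6,0,0,0,0,0.45,-0.3,-2.8,0,0,0,0,0.45,-0.2,-1,0,0,0,0,0.45,0,0,0,0,0,0,0.45,0,0,0,0,0,0,0.45],
)

```text
clock: 11.82
eef_pos: [525.2, -344.9, 163.7]
eef_rot: [-3.141, -0.0, 1.538]
wrist_force: [0.2, 0.4, -0.2]
finger_gap: 51.8
finger_force: 0.0
```

>>> jog_arm(
  rows=[0,-0.25,-2,0,0,0,0.45,0,0,-2.5,0,0,0,0.45,0,0,-2,0,0,0,0.45,0,0,-1.3,0,0,0,0.45,0,0,-0.9,0,0,0,0.45,0,0,0,0,0,0,0.6,0,0,0,0,0,0,0.7,0,0,0,0,0,0,0.8,0,0,0,0,0,0,0.9,0,0,0,0,0,0,0.9,0,0,0,0,0,0,0.9,0,0,0,0,0,0,0.9],
)

```text
clock: 12.82
eef_pos: [525.6, -348.2, 77.9]
eef_rot: [3.14, 0.001, 1.539]
wrist_force: [1.5, 0.5, 6.1]
finger_gap: 23.2
finger_force: 35.0
```

>>> jog_arm(
  rows=[0,0,1,0,0,0,0.9,0,0,2.5,0,0,0,0.9,0,0,3.5,0,0,0,0.9,0,0,3.5,0,0,0,0.9,0.2,1.6,1.5,0,0,0,0.9,0.3,3,0,0,0,0,0.9,0.3,3.5,0,0,0,0,0.9,0.3,3.5,0,0,0,0,0.9,0.3,3.5,0,0,0,0,0.9,0.3,3.5,0,0,0,0,0.9,0.3,3.5,0,0,0,0,0.9,0.3,3.1,0,0,0,0,0.9,0.3,2.3,0,0,0,0,0.9,0.3,1.3,0,0,0,0,0.9,0.1,0.5,-1,0,0,0,0.9,0,0,-3,0,0,0,0.9,0,0,-3,0,0,0,0.9,0,0,-3,0,0,0,0.9,0,0,-1.5,0,0,0,0.9,0,0,-1,0,0,0,0.9],
)

```text
clock: 14.48
eef_pos: [553.9, -56.0, 69.0]
eef_rot: [-3.138, -0.0, 1.538]
wrist_force: [-0.3, -0.5, -3.1]
finger_gap: 23.7
finger_force: 35.0
```

>>> jog_arm(
  rows=[0,0,-0.3,0,0,0,0.9,0,0,0,0,0,0,0.9,0,0,0,0,0,0,0.9],
)

```text
clock: 14.73
eef_pos: [555.7, -55.4, 69.9]
eef_rot: [3.14, 0.0, 1.538]
wrist_force: [-0.5, 0.2, -2.0]
finger_gap: 23.6
finger_force: 35.0
```

>>> jog_arm(
  rows=[0,0,-0.4,0,0,0,0.9,0,0,-0.2,0,0,0,0.9,0,0,-0.1,0,0,0,0.9,0,0,0,0,0,0,0.9],
)

```text
clock: 15.07
eef_pos: [555.6, -55.0, 62.9]
eef_rot: [3.14, 0.0, 1.539]
wrist_force: [-1.1, -0.0, 3.3]
finger_gap: 23.4
finger_force: 35.0
```

>>> jog_arm(
  rows=[0,0,0,0,0,0,0.7,0,0,0,0,0,0,0.5,0,0,0,0,0,0,0.42,0,0,2,0,0,0,0.42,0,0,3,0,0,0,0.42,0,0,3,0,0,0,0.42,0.1,-1.6,2,0,0,0,0.42,0.2,-3,1,0,0,0,0.42,0.2,-3.7,1,0,0,0,0.42,0.3,-3.7,1,0,0,0,0.42,0.3,-3.7,1,0,0,0,0.42,0.3,-3.7,0,0,0,0,0.42,0.2,-3,0,0,0,0,0.42,0.1,-2,0,0,0,0,0.42,0,0,0,0,0,0,0.42,0,0,0,0,0,0,0.42],
)

```text
clock: 16.4
eef_pos: [571.9, -299.5, 201.5]
eef_rot: [-3.141, -0.0, 1.537]
wrist_force: [0.1, 0.1, 0.5]
finger_gap: 54.5
finger_force: 0.0
```

Run:
```python
from meas import *
m=manip.camera_model("wrist"); p,d=manip.camera("wrist"); cv2.imwrite("pics/w2.png",p); tops(m,d,p)
m=manip.camera_model("top"); p,d=manip.camera("top"); cv2.imwrite("pics/t2.png",p[160:330,60:540])
P=cloud(m,d); Z=P[...,2]
k=((Z>75)&(Z<125)&(P[...,0]>490)&(P[...,0]<640)&(abs(P[...,1])<105)).astype(np.uint8)
N,l,s,c=cv2.connectedComponentsWithStats(k)
for i in range(1,N):
    if s[i,4]>15: print("tray",s[i,4],np.median(P[l==i],0).round(1))
# press direction: long edge of base
k=((Z>20)&(Z<60)&(P[...,1]>240)&(P[...,1]<560)&(P[...,0]>400)&(P[...,0]<640)).astype(np.uint8)
c=max(cv2.findContours(k,0,2)[0],key=cv2.contourArea)
print("press",cv2.minAreaRect(ray(m,c[:,0],30)[:,:2].astype(np.float32)),len(c))
```

```text
board ((571.5545654296875, -396.726806640625), (366.4224853515625, 659.0872802734375), 88.1617431640625) z 17.258938828268395
low 1365 [315. 169.] med [ 574.  -255.9   47.2] rect [ 574.1 -256.3] [28.2 28. ] 79.3
low 1073 [316. 234.] med [ 573.8 -303.4   60.7] rect [ 573.9 -304.6] [28.8 29.5] 0.9
low 820 [313. 283.] med [ 570.  -346.6   50.6] rect [ 570.1 -348.9] [26.8 26.9] 64.2
tray 234 [552.4  58.1 106.2]
tray 150 [5.517e+02 4.000e-01 1.021e+02]
tray 145 [551.9 -53.9  86.9]
press ((513.2291870117188, 383.4481201171875), (319.0483703613281, 116.47637939453125), 67.72694396972656) 911
```

View pics/t2.png

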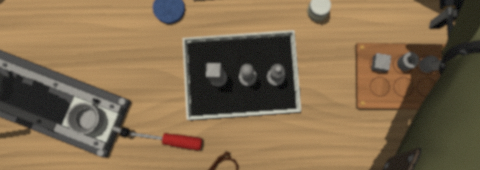

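View pics/w2.png

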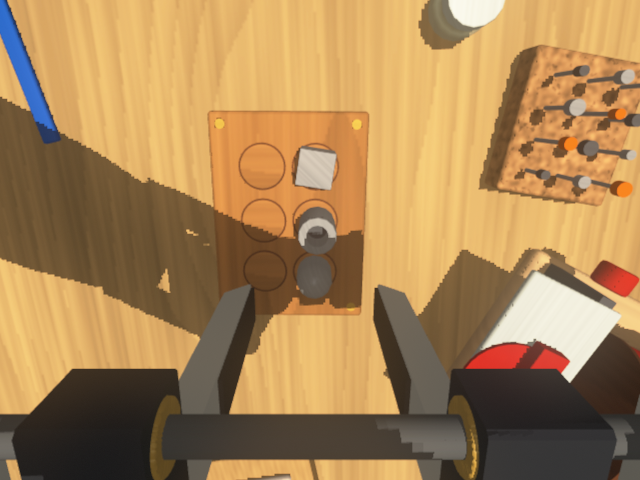

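The tray picture shows all three punches upright at crop pixels (215,73), (247,75) and (277,75). In the wrist view, the anvil's top is at (316,233) and the three front rings are empty.

>>> jog_arm(
  rows=[0.2,-0.45,-3,0,0,0,0.42,0,0,-3.5,0,0,0,0.42,0,0,-3,0,0,0,0.42,0,0,-2.5,0,0,0,0.42,0,0,-1.5,0,0,0,0.42,0,0,-0.7,0,0,0,0.42,0,0,0,0,0,0,0.42,0,0,0,0,0,0,0.42],
)

```text
clock: 17.17
eef_pos: [574.7, -303.0, 61.0]
eef_rot: [3.141, 0.0, 1.54]
wrist_force: [-0.3, -0.1, -0.1]
finger_gap: 54.2
finger_force: 0.0
```

>>> jog_arm(
  rows=[-0.1,-0.1,-0.2,0,0,0,0.5,0,0,0,0,0,0,0.6,0,0,0,0,0,0,0.7,0,0,0,0,0,0,0.8,0,0,0,0,0,0,0.85,0,0,0,0,0,0,0.85,0,0,0,0,0,0,0.85],
  newtons=30,
)

```text
clock: 17.75
eef_pos: [573.4, -304.6, 58.5]
eef_rot: [3.141, 0.0, 1.539]
wrist_force: [-0.1, 0.1, 4.5]
finger_gap: 29.2
finger_force: 30.0
```

Run:
```python
from h import *
m=manip.camera_model("top"); d=np.load("top0.npy"); P=cloud(m,d); Z=P[...,2]
a=ray(m,[[190,262],[45,207],[167,316],[60,278]],25); print(a.round(0)); v=a[1]-a[0]; print(np.degrees(np.arctan2(v[1],v[0])), np.degrees(np.arctan2(*(a[3]-a[2])[[1,0]])))
k=(Z>180)&(P[...,1]>350)&(P[...,1]<560)&(P[...,0]>440)&(P[...,0]<640)
p=P[k]; print(np.percentile(p[:,2],[5,25,50,75,95,100]).round())
th=np.radians(69); c=np.array([477.5,298.7]); q=(p[:,:2]-c)@np.array([[np.cos(th),-np.sin(th)],[np.sin(th),np.cos(th)]])
print("head in press frame x,y",q.min(0).round(),q.max(0).round(), cv2.minAreaRect(p[:,:2].astype(np.float32)))
```

```text
[[509. 225.  25.]
 [622. 507.  25.]
 [408. 267.  25.]
 [484. 471.  25.]]
68.06984567734641 69.5259875388938
[198. 223. 243. 247. 268. 289.]
head in press frame x,y [ 93. -49.] [201.  41.] ((533.8828125, 434.67901611328125), (107.84798431396484, 90.21577453613281), 68.89212036132812)
```

>>> jog_arm(
  rows=[0,0,1,0,0,0,0.85,0,0,2.5,0,0,0,0.85,0,0,3.5,0,0,0,0.85,0,0,3.5,0,0,0,0.85,-0.1,1.5,3,0,0,0,0.85,-0.4,3,1.5,0,0,0,0.85,-0.4,3.8,0,0,0,0,0.85,-0.4,3.8,0,0,0,0,0.85,-0.4,3.8,0,0,0,0,0.85,-0.4,3.8,0,0,0,0,0.85,-0.4,3.8,0,0,0,0,0.85,-0.4,3.8,0,0,0,0,0.85,-0.4,3.8,0,0,0,0,0.85,-0.4,3.8,0,0,0,0,0.85,-0.4,3.8,0,0,0,0,0.85,-0.4,3.8,0,0,0,0,0.85,-0.4,3,0,0,0,0,0.85,-0.2,1.5,0,0,0,0,0.85,0,0,0,0,0,0,0.85],
)

```text
clock: 19.33
eef_pos: [521.3, 168.3, 208.2]
eef_rot: [-3.141, -0.0, 1.542]
wrist_force: [0.8, 0.9, -1.4]
finger_gap: 28.6
finger_force: 30.0
```

>>> jog_arm(
  rows=[-0.5,1.5,0,0,0,-0.085,0.85,-0.5,1.5,0,0,0,-0.085,0.85,-0.5,1.5,0,0,0,-0.085,0.85,-0.5,1.5,0,0,0,-0.085,0.85,0,0,0,0,0,0,0.85,0,0,0,0,0,0,0.85],
)

```text
clock: 19.83
eef_pos: [502.1, 225.1, 208.1]
eef_rot: [-3.142, 0.0, 1.201]
wrist_force: [-0.3, -0.1, -1.7]
finger_gap: 29.1
finger_force: 30.0
```

Run:
```python
from h import *
print(manip.read_state()["eef_pos"],manip.read_state()["eef_rot"])
m=manip.camera_model("wrist"); print(-m["R"].T@m["t"]); p,d=manip.camera("wrist"); cv2.imwrite("pics/w3.png",p)
P=cloud(m,d); k=((P[...,2]>63)&(P[...,2]<78)&(np.hypot(P[...,0]-477,P[...,1]-299)<45)).astype(np.uint8)
c=max(cv2.findContours(k,0,2)[0],key=cv2.contourArea); w=ray(m,c[:,0],71)[:,:2].astype(np.float32)
print(cv2.minEnclosingCircle(w),cv2.fitEllipse(w))
s,_=manip.camera("scene"); cv2.imwrite("pics/s3.png",s[0:330,200:640])
```

```text
[502.1346607  225.08931921 208.07858946] [-3.14151903e+00  3.70888890e-04  1.20130824e+00]
[532.58477495 304.47470197 378.38896979]
((479.3551330566406, 298.61993408203125), 28.911218643188477) ((479.29022216796875, 298.62939453125), (56.843875885009766, 56.926639556884766), 117.94024658203125)
```

View pics/s3.png

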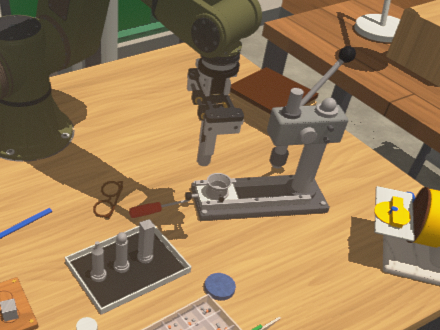

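View pics/w3.png

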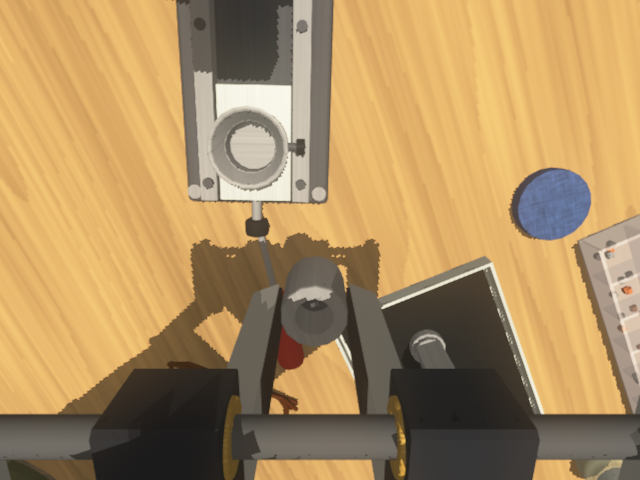

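The scene view shows the gripper clear of the press with the anvil held. In the wrist view, the pot mouth is at (249,147) and the press base is aligned with the image. I'll enlarge the gripper to check for a camera housing on the column side.

Run:
```python
import cv2
s=cv2.imread("pics/s3.png")[40:215,160:360]; cv2.imwrite("pics/s3c.png",cv2.resize(s,None,fx=3.4,fy=3.4,interpolation=2))
```

```text
(no output)
```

View pics/s3c.png

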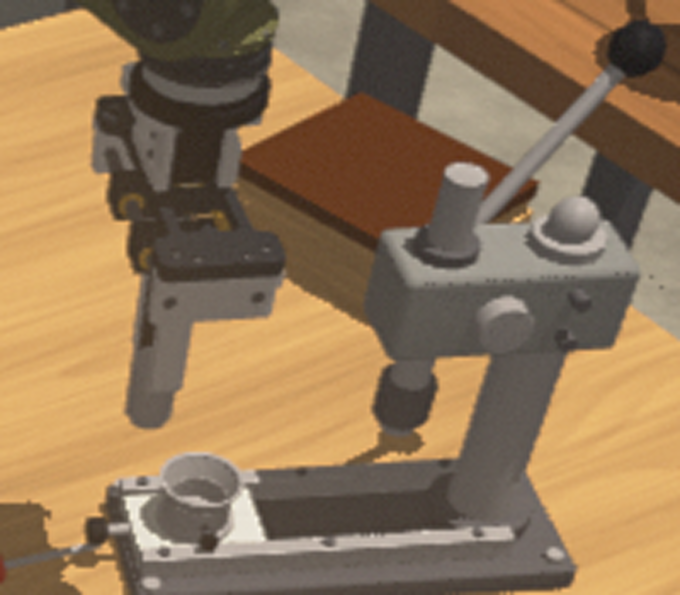

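No camera housing is visible, so the narrow side of the gripper faces the column with room to spare. I'll move over the pot.

>>> jog_arm(
  rows=[-0.6,1.85,-1,0,0,0,0.85,-0.6,1.85,-1.5,0,0,0,0.85,-0.6,1.85,-1.5,0,0,0,0.85,-0.55,1.8,-1.5,0,0,0,0.85,0,0,0,0,0,0,0.85,0,0,0,0,0,0,0.85],
)

```text
clock: 20.43
eef_pos: [478.6, 298.5, 152.4]
eef_rot: [-3.141, 0.001, 1.201]
wrist_force: [-0.4, -0.2, -1.3]
finger_gap: 29.2
finger_force: 30.0
```

>>> jog_arm(
  rows=[0,0,-2,0,0,0,0.85,0,0,-1.5,0,0,0,0.85,0,0,-1,0,0,0,0.85,0,0,-0.5,0,0,0,0.85,0,0,-0.3,0,0,0,0.85,0,0,0,0,0,0,0.85,0,0,0,0,0,0,0.85],
)

```text
clock: 21.02
eef_pos: [479.1, 299.0, 100.7]
eef_rot: [3.141, -0.001, 1.199]
wrist_force: [0.9, -0.1, -1.5]
finger_gap: 28.6
finger_force: 30.0
```

>>> jog_arm(
  rows=[0,0,-0.4,0,0,0,0.85,0,0,-0.4,0,0,0,0.85,0,0,-0.3,0,0,0,0.85,0,0,0,0,0,0,0.85],
)

```text
clock: 21.35
eef_pos: [478.3, 298.9, 88.2]
eef_rot: [-3.141, 0.001, 1.199]
wrist_force: [0.2, 0.1, -1.5]
finger_gap: 29.0
finger_force: 30.0
```

>>> jog_arm(
  rows=[0,0,-0.3,0,0,0,0.85,0,0,-0.3,0,0,0,0.85,0,0,0,0,0,0,0.85],
)

```text
clock: 21.6
eef_pos: [478.4, 298.9, 82.3]
eef_rot: [-3.141, 0.001, 1.199]
wrist_force: [0.2, -1.1, -1.8]
finger_gap: 29.0
finger_force: 30.0
```

>>> jog_arm(
  rows=[0,0,0,0,0,0,0.75,0,0,0,0,0,0,0.6,0,0,0,0,0,0,0.45,0,0,0,0,0,0,0.45,0,0,1,0,0,0,0.45,0,0,2,0,0,0,0.45,0,0,3,0,0,0,0.45,0.3,-1,3,0,0,0,0.45,0.8,-2,3,0,0,0.1,0.45,0.8,-2,0,0,0,0.1,0.45,0.8,-2,0,0,0,0.1,0.45,0,0,0,0,0,0.04,0.45,0,0,0,0,0,0,0.45],
)

```text
clock: 22.68
eef_pos: [506.0, 228.2, 204.0]
eef_rot: [3.141, -0.0, 1.539]
wrist_force: [0.7, 0.5, -0.0]
finger_gap: 51.7
finger_force: 0.0
```

Run:
```python
from h import *
print(manip.read_state()["eef_pos"],manip.read_state()["eef_rot"])
m=manip.camera_model("wrist"); p,d=manip.camera("wrist"); cv2.imwrite("pics/w4.png",p)
P=cloud(m,d); 
for lo,hi in [(63,78),(78.5,95)]:
    k=((P[...,2]>lo)&(P[...,2]<hi)&(np.hypot(P[...,0]-478,P[...,1]-299)<45)).astype(np.uint8)
    c=max(cv2.findContours(k,0,2)[0],key=cv2.contourArea); q=P[k>0]; print(k.sum(),np.median(q,0),cv2.fitEllipse(ray(m,c[:,0],71 if lo<70 else 83)[:,:2].astype(np.float32)))
for n,x,y in [("sq",556.3,59.6),("ball",556.5,1.5),("pin",555.6,-55)]:
    k=(np.hypot(P[...,0]-x,P[...,1]-y)<25)&(P[...,2]>60); print(n,k.sum(),k.any() and cv2.minAreaRect(P[k][:,:2].astype(np.float32)))
```

```text
[506.04092949 228.19486152 203.9824512 ] [ 3.14062330e+00 -4.29008664e-04  1.53913963e+00]
2460 [476.75834301 298.8588281   69.18623581] ((479.2711181640625, 298.6077880859375), (56.85832595825195, 56.925445556640625), 67.60589599609375)
1086 [478.58949353 299.11826405  82.06886692] ((478.80438232421875, 298.7945251464844), (28.78200340270996, 28.87145233154297), 101.8120346069336)
sq 537 ((556.1222534179688, 59.54593276977539), (24.795166015625, 24.183332443237305), 88.02597045898438)
ball 398 ((555.1077880859375, 7.3924560546875), (23.774126052856445, 12.071938514709473), 8.081281661987305)
pin 0 False
```

View pics/w4.png

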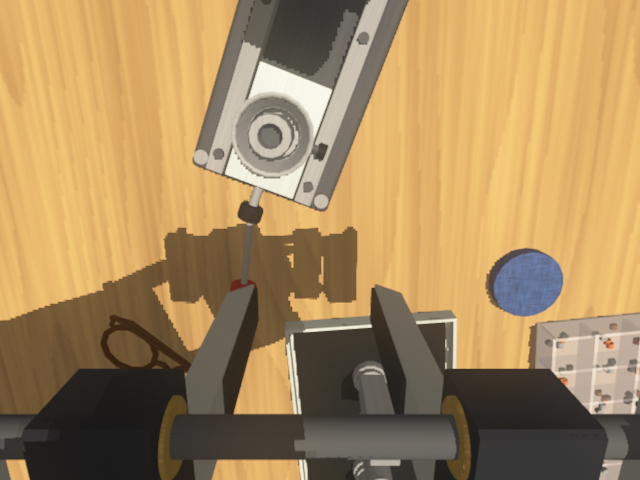

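In the wrist view the anvil sits concentric in the pot at (271,135). Its top is at about 82 mm, so it is home. Now I'll return the square punch.

>>> jog_arm(
  rows=[0.8,-2.8,-0.5,0,0,0,0.45,1,-3.4,-1,0,0,0,0.45,1,-3.4,-1,0,0,0,0.45,1,-3.4,-1,0,0,0,0.45,0.8,-2.6,-1,0,0,0,0.45,0.4,-1.2,0,0,0,0,0.45,0,0,0,0,0,0,0.45,0,0,0,0,0,0,0.45],
)

```text
clock: 23.4
eef_pos: [555.8, 61.7, 158.5]
eef_rot: [3.141, -0.0, 1.538]
wrist_force: [-0.3, 1.2, -0.4]
finger_gap: 51.8
finger_force: 0.0
```

>>> jog_arm(
  rows=[0,-0.2,-2,0,0,0,0.45,0,0,-2.5,0,0,0,0.45,0,0,-2.5,0,0,0,0.45,0,0,-1.5,0,0,0,0.45,0,0,-0.8,0,0,0,0.45,0,0,0,0,0,0,0.45,0,0,0,0,0,0,0.45],
)

```text
clock: 23.98
eef_pos: [556.0, 60.1, 65.9]
eef_rot: [3.141, -0.0, 1.54]
wrist_force: [-0.2, 0.2, 0.1]
finger_gap: 51.9
finger_force: 0.0
```

>>> jog_arm(
  rows=[0,0,-0.2,0,0,0,0.6,0,0,0,0,0,0,0.7,0,0,0,0,0,0,0.8,0,0,0,0,0,0,0.9,0,0,0,0,0,0,0.9,0,0,0,0,0,0,0.9,0,0,0,0,0,0,0.9],
  newtons=35,
)

```text
clock: 24.57
eef_pos: [555.9, 59.0, 63.4]
eef_rot: [3.141, -0.0, 1.539]
wrist_force: [-0.1, -0.1, 4.3]
finger_gap: 23.5
finger_force: 35.0
```

>>> jog_arm(
  rows=[0,0,1,0,0,0,0.9,0,0,2.5,0,0,0,0.9,0,0,3.5,0,0,0,0.9,0,0,3.5,0,0,0,0.9,-0.15,-1.6,1.5,0,0,0,0.9,-0.3,-3,0,0,0,0,0.9,-0.3,-3.5,0,0,0,0,0.9,-0.3,-3.5,0,0,0,0,0.9,-0.3,-3.5,0,0,0,0,0.9,-0.3,-3.5,0,0,0,0,0.9,-0.3,-3.5,0,0,0,0,0.9,-0.3,-3.5,0,0,0,0,0.9,-0.15,-3,0,0,0,0,0.9,-0.1,-2,0,0,0,0,0.9,0,-1,-1,0,0,0,0.9,0,0,-3,0,0,0,0.9,0,0,-3,0,0,0,0.9,0,0,-1.5,0,0,0,0.9,0,0,0,0,0,0,0.9,0,0,0,0,0,0,0.9],
)

```text
clock: 26.23
eef_pos: [530.5, -256.2, 97.5]
eef_rot: [-3.14, -0.001, 1.539]
wrist_force: [0.6, 0.0, -2.4]
finger_gap: 23.8
finger_force: 35.0
```

>>> jog_arm(
  rows=[0,-0.1,-0.8,0,0,0,0.9,0,0,-0.6,0,0,0,0.9,0,0,-0.3,0,0,0,0.9,0,0,0,0,0,0,0.9,0,0,-0.15,0,0,0,0.9,0,0,0,0,0,0,0.9],
)

```text
clock: 26.73
eef_pos: [530.7, -258.0, 79.6]
eef_rot: [3.141, 0.0, 1.539]
wrist_force: [-0.0, 1.1, -3.4]
finger_gap: 23.5
finger_force: 35.0
```

>>> jog_arm(
  rows=[0,0,-0.1,0,0,0,0.9,0,0,-0.05,0,0,0,0.9,0,0,0,0,0,0,0.9],
)

```text
clock: 26.98
eef_pos: [530.8, -258.0, 78.4]
eef_rot: [3.141, 0.0, 1.539]
wrist_force: [-1.1, 0.5, 0.1]
finger_gap: 24.2
finger_force: 35.0
```

>>> jog_arm(
  rows=[0,0,0,0,0,0,0.7,0,0,0,0,0,0,0.5,0,0,0,0,0,0,0.45,0,0,2,0,0,0,0.45,0,0,3,0,0,0,0.45,0,0,3,0,0,0,0.45,0.2,1.6,1,0,0,0,0.45,0.3,3.5,0,0,0,0,0.45,0.3,3.7,0,0,0,0,0.45,0.3,3.7,0,0,0,0,0.45,0.3,3.7,0,0,0,0,0.45,0.3,3.7,0,0,0,0,0.45,0.3,3,0,0,0,0,0.45,0.3,2,0,0,0,0,0.45,0.2,1,0,0,0,0,0.45,0,0,0,0,0,0,0.45,0,0,0,0,0,0,0.45],
)

```text
clock: 28.4
eef_pos: [555.7, 0.5, 167.9]
eef_rot: [3.142, 0.0, 1.539]
wrist_force: [-0.3, 0.2, -0.4]
finger_gap: 51.7
finger_force: 0.0
```

>>> jog_arm(
  rows=[0.1,0.1,-2,0,0,0,0.45,0,0,-3,0,0,0,0.45,0,0,-2.5,0,0,0,0.45,0,0,-1.7,0,0,0,0.45,0,0,-1,0,0,0,0.45,0,0,0,0,0,0,0.45,0,0,0,0,0,0,0.6,0,0,0,0,0,0,0.7,0,0,0,0,0,0,0.8,0,0,0,0,0,0,0.9,0,0,0,0,0,0,0.9,0,0,0,0,0,0,0.9,0,0,0,0,0,0,0.9],
)

```text
clock: 29.48
eef_pos: [556.9, 2.1, 66.7]
eef_rot: [3.141, 0.0, 1.539]
wrist_force: [-2.2, 0.2, 6.1]
finger_gap: 23.3
finger_force: 35.0
```

>>> jog_arm(
  rows=[0,0,1,0,0,0,0.9,0,0,2.5,0,0,0,0.9,0,0,3.5,0,0,0,0.9,0,0,3.5,0,0,0,0.9,-0.25,-1.6,1.5,0,0,0,0.9,-0.3,-3,0,0,0,0,0.9,-0.3,-3.5,0,0,0,0,0.9,-0.3,-3.5,0,0,0,0,0.9,-0.3,-3.5,0,0,0,0,0.9,-0.3,-3.5,0,0,0,0,0.9,-0.3,-3.5,0,0,0,0,0.9,-0.3,-3.5,0,0,0,0,0.9,-0.3,-2.5,0,0,0,0,0.9,-0.2,-1.5,0,0,0,0,0.9,0,-0.8,-1,0,0,0,0.9,0,0,-3,0,0,0,0.9,0,0,-3,0,0,0,0.9,0,0,-1.5,0,0,0,0.9,0,0,0,0,0,0,0.9,0,0,0,0,0,0,0.9],
)

```text
clock: 31.15
eef_pos: [528.3, -300.9, 100.6]
eef_rot: [-3.14, -0.001, 1.54]
wrist_force: [-0.3, 0.8, -2.8]
finger_gap: 23.6
finger_force: 35.0
```

>>> jog_arm(
  rows=[0,-0.05,-0.8,0,0,0,0.9,0,0,-0.6,0,0,0,0.9,0,0,-0.3,0,0,0,0.9,0,0,0,0,0,0,0.9,0,0,-0.1,0,0,0,0.9,0,0,0,0,0,0,0.9],
)

```text
clock: 31.65
eef_pos: [528.2, -302.5, 83.1]
eef_rot: [3.141, 0.0, 1.539]
wrist_force: [-0.3, -0.2, -3.2]
finger_gap: 23.3
finger_force: 35.0
```

>>> jog_arm(
  rows=[0,0,-0.1,0,0,0,0.9,0,0,-0.1,0,0,0,0.9,0,0,0,0,0,0,0.9],
)

```text
clock: 31.9
eef_pos: [528.4, -302.7, 81.7]
eef_rot: [3.141, 0.001, 1.539]
wrist_force: [-1.0, 0.9, 3.0]
finger_gap: 23.3
finger_force: 35.0
```

>>> jog_arm(
  rows=[0,0,0,0,0,0,0.7,0,0,0,0,0,0,0.5,0,0,0,0,0,0,0.45,0,0,2,0,0,0,0.45,0,0,3,0,0,0,0.45,0,0,3,0,0,0,0.45,0.3,1.6,1,0,0,0,0.45,0.3,3.5,0,0,0,0,0.45,0.4,3.7,0,0,0,0,0.45,0.4,3.7,0,0,0,0,0.45,0.4,3.7,0,0,0,0,0.45,0.4,3.5,0,0,0,0,0.45,0.3,2.6,0,0,0,0,0.45,0.2,1.6,0,0,0,0,0.45,0.1,0.9,0,0,0,0,0.45,0,0,0,0,0,0,0.45,0,0,0,0,0,0,0.45],
)

```text
clock: 33.32
eef_pos: [556.1, -54.7, 170.8]
eef_rot: [-3.141, 0.0, 1.539]
wrist_force: [0.3, 0.0, 0.9]
finger_gap: 51.6
finger_force: 0.0
```

>>> jog_arm(
  rows=[0,0,-2,0,0,0,0.45,0,0,-3,0,0,0,0.45,0,0,-2.8,0,0,0,0.45,0,0,-2,0,0,0,0.45,0,0,-1,0,0,0,0.45,0,0,0,0,0,0,0.45,0,0,0,0,0,0,0.6,0,0,0,0,0,0,0.7,0,0,0,0,0,0,0.8,0,0,0,0,0,0,0.9,0,0,0,0,0,0,0.9,0,0,0,0,0,0,0.9,0,0,0,0,0,0,0.9],
)

```text
clock: 34.4
eef_pos: [556.5, -54.5, 63.7]
eef_rot: [3.141, 0.0, 1.539]
wrist_force: [-1.9, 0.0, 5.4]
finger_gap: 23.1
finger_force: 35.0
```

>>> jog_arm(
  rows=[0,0,1,0,0,0,0.9,0,0,2.5,0,0,0,0.9,0,0,3.5,0,0,0,0.9,0,0,3.5,0,0,0,0.9,-0.3,-1.6,1.5,0,0,0,0.9,-0.3,-3,0,0,0,0,0.9,-0.3,-3.5,0,0,0,0,0.9,-0.3,-3.5,0,0,0,0,0.9,-0.3,-3.5,0,0,0,0,0.9,-0.3,-3.5,0,0,0,0,0.9,-0.3,-3.5,0,0,0,0,0.9,-0.3,-3.5,0,0,0,0,0.9,-0.3,-2,0,0,0,0,0.9,-0.3,-1.1,0,0,0,0,0.9,-0.1,-0.6,-1,0,0,0,0.9,0,0,-3,0,0,0,0.9,0,0,-3,0,0,0,0.9,0,0,-1.5,0,0,0,0.9,0,0,0,0,0,0,0.9,0,0,0,0,0,0,0.9],
)

```text
clock: 36.07
eef_pos: [525.3, -346.4, 97.6]
eef_rot: [-3.141, -0.001, 1.54]
wrist_force: [0.3, -0.0, -2.5]
finger_gap: 23.1
finger_force: 35.0
```

>>> jog_arm(
  rows=[0,-0.05,-0.8,0,0,0,0.9,0,0,-0.6,0,0,0,0.9,0,0,-0.3,0,0,0,0.9,0,0,0,0,0,0,0.9,0,0,-0.1,0,0,0,0.9,0,0,0,0,0,0,0.9],
)

```text
clock: 36.57
eef_pos: [525.2, -348.0, 80.2]
eef_rot: [3.141, 0.0, 1.539]
wrist_force: [-0.9, -0.6, -3.6]
finger_gap: 23.0
finger_force: 35.0
```

>>> jog_arm(
  rows=[0,0,-0.1,0,0,0,0.9,0,0,-0.1,0,0,0,0.9,0,0,0,0,0,0,0.9],
)

```text
clock: 36.82
eef_pos: [525.4, -348.2, 78.8]
eef_rot: [3.141, 0.001, 1.539]
wrist_force: [-2.3, 0.8, 3.3]
finger_gap: 23.7
finger_force: 35.0
```

Touching down. I'll release, back off to the first viewing pose near (494,-301,333), and check.

>>> jog_arm(
  rows=[0,0,0,0,0,0,0.7,0,0,0,0,0,0,0.5,0,0,0,0,0,0,0.45,0,0,2,0,0,0,0.45,0,0,3,0,0,0,0.45,0,0,3.5,0,0,0,0.45,0,0,3.5,0,0,0,0.45,-0.8,1.2,3.5,0,0,0,0.45,-0.8,1.2,3.5,0,0,0,0.45,-0.8,1.2,3.5,0,0,0,0.45,-0.7,1,2.5,0,0,0,0.45,0,0,0,0,0,0,0.45,0,0,0,0,0,0,0.45],
)

```text
clock: 37.9
eef_pos: [494.3, -301.9, 329.3]
eef_rot: [3.139, 0.002, 1.539]
wrist_force: [-0.3, -0.3, -0.6]
finger_gap: 51.2
finger_force: 0.0
```

Run:
```python
from meas import *
m=manip.camera_model("wrist"); p,d=manip.camera("wrist"); cv2.imwrite("pics/w5.png",p); tops(m,d,p)
s,_=manip.camera("scene"); cv2.imwrite("pics/s5.png",s)
```

```text
board ((570.8336181640625, -569.9591674804688), (297.0040283203125, 757.83251953125), 88.08796691894531) z 17.268571965989796
punch tops 809 [352. 159.] med [ 529.8 -257.7  121.1] rect [ 530.5 -258.2] [23.6 24.2] 88.1
punch tops 436 [349. 209.] med [ 526.9 -302.4  117.9] rect [ 527.4 -304.1] [20.9 20.5] 89.0
punch tops 199 [346. 252.] med [ 523.9 -346.   110.5] rect [ 524.1 -346.7] [14.6 12.1] 14.2
shank ends 44 [345. 148.] med [ 521.4 -246.8   97.1] rect [ 526.2 -249.6] [27.8 12.7] 34.8
shank ends 126 [345. 199.] med [ 524.  -295.8   99. ] rect [ 525.9 -299.6] [23.8 14.2] 18.5
shank ends 306 [344. 246.] med [ 522.  -343.1   99.4] rect [ 524.3 -347.4] [23.6 22.5] 11.3
low 742 [388. 149.] med [ 573.6 -256.1   47.1] rect [ 573.9 -256.3] [28.2 28.3] 79.0
low 84 [342. 146.] med [ 520.5 -246.8   54.8] rect [ 524.5 -252.2] [31.8 15.2] 43.3
low 92 [342. 189.] med [ 523.6 -294.1   58.3] rect [ 524.9 -296.9] [22.9  8.5] 18.3
low 463 [382. 234.] med [ 568.9 -347.3   50.7] rect [ 569.6 -349.1] [27.1 26.5] 21.8
low 135 [340. 230.] med [ 521.6 -338.2   57. ] rect [ 522.8 -341.7] [23.7 10.8] 13.1
```

View pics/s5.png

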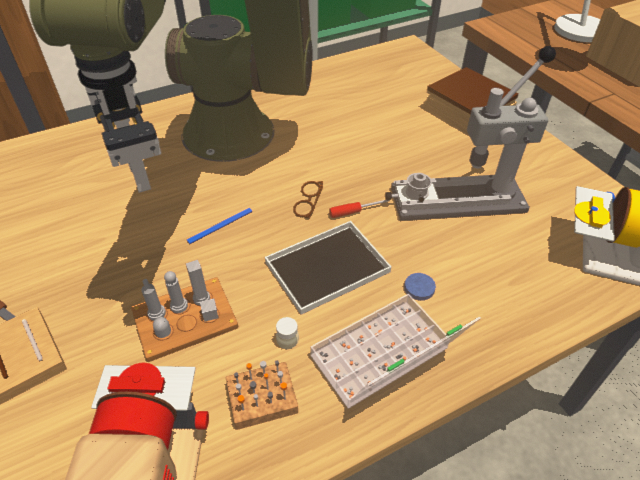

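The scene shows the three punches back on their rings around (175,285), within about 2 mm of their starting spots. The anvil is in the pot at (418,183), the dies have not moved, and the arm is clear.

```bash
python3 -c "
from cell import manip
print(manip.sign_off())"
```

```text
the job is handed in; nothing more can be done
None
```

The job is handed in: the bored anvil is fully home in the die pot, all three punches stand upright within about 2 mm of where they started, and the two low dies have not moved. The hand-in returned no verdict.

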